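# Free a fossil slab from a left-hand screw press

## Task

The stone slab in the grey press is held by a screw with a left-hand thread, as the notches and arrows engraved on it show: turn its knob clockwise, seen from above, until you feel it come up against its stop, but never force it: the white lines engraved on knob and collar must not part by more than about 20 degrees. Then slide the slab level out of the press, clear of the bridge, before lifting it, and set it down gently in the blue tray, flat and fossil side up. Do not press the foot hard onto the slab, and leave the jar, the brush and the vertebra where they are.

Things in the scene. Friction and masses are not known exactly. Their poses are not given: they have to be found in the camera images.
- press: Grey steel slab press fixed to the bench. Origin: on the bench top, under its middle; x runs from the open front to the bridge, y across, z up. A bed tongue 40 mm wide (y), top at z 30 mm, runs from x -120 to +100 mm; the slab lies on it. At x +60 mm a bridge stands across the bed and carries the vertical screw. The slab comes out towards -x only; its sides are free in front of the bridge.
- bridge (a point): Centre of the bridge's top face, on the screw axis, 100 mm above the bench; axes as the press. The bridge's beam is 100 mm wide (y), 30 mm deep (x) and 20 mm high; its two posts leave a gap of 55 mm for the 50 mm slab. The black bar knob stands above it.
- knob_grip (a point): Where to grip the black bar knob: on the screw axis, 12 mm below the bar's top, 138 mm above the bench. z up, x along the bar. Bar 56 mm long, 16 mm thick (y), 34 mm high: 12 mm above this point, 22 mm below. It may stand at any angle. Left-hand thread: turning CLOCKWISE seen from above unscrews it; the knob stays at its height and the foot rises 0.5 mm per rad. It stays where it is left.
- screw_mark (a point): Outer end (26 mm from the axis) of the white line engraved along the knob's top, 150 mm above the bench; x along the line. The knob drives the collar through a spring of 2 N m per rad: the more it is loaded, the farther its line runs ahead of the collar's line. The thread alone takes 0.15 N m (0.08 rad); 0.35 rad (0.7 N m) or more is forcing it.
- collar: Steel collar under the knob, on the screw; origin on the screw axis near the bench, z up, x towards its engraved white line, which lies under the knob's line when unloaded. A dark disc 52 mm wide, 6 mm below the bar, bears clockwise arrows. The screw was slackened by an unknown amount: 1.0 to 2.8 rad are left to a hard stop at an unknown bearing, to be felt; leave it within 0.25 rad of it.
- slab: Limestone slab 150 mm long (x), 50 wide (y), 26 thick, 0.36 to 0.5 kg, a brown spiral ammonite on top of its front (-x) half. Origin: centre of its underside. It lies on the bed along the press's x, its rear end under the bridge. Grip it across its width, on the front half, 80 mm or more from the screw axis to clear knob and bridge; slide it 55 to 75 mm towards the press's -x, then lift.
- tray: Blue plastic tray, fixed, open on top, 260 mm (x) by 200 mm (y) outside, walls 5 mm thick and 45 mm high, floor 5 mm thick. Origin: centre of its underside; z up.
- jar: Amber jar 56 mm wide, 70 mm high, loose bystander beyond the work; origin under its centre.
- brush: Brush lying on the bench between the press and the tray, loose bystander.
- vertebra: Spool-shaped fossil vertebra, 44 mm wide, 34 mm high, standing between the press and the tray, loose bystander; origin under its centre.
- foot: Black rubber foot under the bridge, 26 mm in diameter, 8 mm thick; origin: centre of its underside, on the screw axis. 56.5 mm above the bench with the screw down (0.5 mm above the slab), 57.4 mm at most at the start, 57.9 mm with the screw at its stop (1.9 mm above the slab). So slide the slab out level, without lifting it, until its rear end has passed the bridge.
Not all that is in view belongs to the job. Leave any orange or turquoise look-alike of the slab alone.

How it is judged (in metres and radians):
On the way, in this order (a step that is already met when the one before it is completed fails the run):
1. the screw is backed off up to its stop (foot at most 0.13 mm, a quarter radian of turn, below its top height) while the slab still lies in its place (z of foot in the frame of press above 0.05777 m and distance of slab from where it was at the start of the episode below 0.012 m), for 0.1 s.
2. the slab has been slid level, within 6 mm of the bed, at least 40 mm out towards the open front (x of slab in the frame of press between -0.12 and -0.036 m and z of slab in the frame of press between 0.024 and 0.036 m).
At the end, for the whole second after the job is handed in: The slab lies at rest, flat (within 0.08 rad, fossil side up, underside within 5 mm of the floor) inside the blue tray; the screw is still backed off to its stop (foot at most 0.13 mm, a quarter radian of turn, below its top height) (x of slab in the frame of tray between -0.12 and 0.12 m and y of slab in the frame of tray between -0.09 and 0.09 m and height (world z) of slab below 0.01 m and angle between slab's own z axis and vertical below 0.08 rad and linear speed of slab below 0.02 m/s and z of foot in the frame of press above 0.05777 m); the robot touches nothing.
It fails at once if the knob is forced: its engraved line more than 0.35 rad (0.7 N m) away from the collar's line (angle between the x axis of screw_mark and the x axis of collar, either way round above 0.35 rad).
It fails at once if the foot and the slab are pressed together with more than 25 N (contact force between slab and foot above 25 N).
It fails at once if the slab is let go of over the tray while more than 8 mm above its floor (contact force between the fingers and slab below 0.1 N and z of slab in the frame of tray above 0.013 m and horizontal distance between slab and tray below 0.16 m).
It fails at once if the slab is banged or pushed hard into the tray (more than 200 N) (contact force between slab and tray above 200 N).
It fails at once if the jar, the brush or the vertebra is moved by more than 20 mm (distance of any of jar, brush, vertebra from where it was at the start of the episode above 0.02 m).
It also fails if it takes over 64 s, if anything falls off the work surface, if the arm or the gripper's body presses on something with over 40 N, if the wrist force passes 120 N, or if a joint passes its speed limit or range.

## Robot

A 6-joint arm with a two-finger parallel gripper is mounted at the origin on the work surface. World frame = base frame: x ahead of the robot, y to its left, z up, the work surface at z = 0. Lengths are in mm, angles in rad, forces in N, time in s.
With the tool pointing down it reaches from about 400 to 925 mm from the base axis. Payload 12.5 kg.
Tool frame: the origin (TCP) lies at the very end of the fingers, on their centre line; the grasp point (between the pads) lies 19 mm behind it; x points along the fingers, y is the direction in which the jaws open and shut, and the axes are right-handed (so a half turn about x gives the same grasp; the last joint's range is limited). The gripper opens to 95 mm and grips with 3 to 60 N. Pads are 20 mm wide; open, the fingers measure 119 mm over their backs; the gripper's body (75 mm by 180 mm) begins 59 mm behind the grasp point.
Start: joints at [1.025, 0.491, 1.559, -0, 1.092, -0.106], TCP at [266.086, 565.549, 214.661] pointing down, gripper open.
Joint ranges: [-3.1, 3.1], [-0.84, 2.19], [0.05, 2.79], [-1.13, 4.28], [0.06, 2.93], [-2.69, 2.69]. Speed limits (rad/s): [2.22, 2.22, 2.79, 3.14, 3.14, 3.14].

## Interface

Orientations are given as [roll, pitch, yaw] about the fixed x, y, z axes, in that order (R = Rz(yaw) Ry(pitch) Rx(roll)).
In Python, from cell import env, optics, job gives the robot as it stands.
- The arm moves only by the shell command python3 -m handwheel 'ROWS' [OPENING]. ROWS is JSON, a list of rows, each an object with "travel": the shift along the world's x, y, z in mm, a list of three; "roll": the turn about the world's z in degrees. In form: [{"travel": [dx, dy, dz], "roll": roll}, ...]. A call has 1 to 8 rows; each row is the pose to reach, as a shift and turn from the pose commanded when the call began; what a row does not reach only later rows make up. A row lasts 1/10 s, in which the tool goes at most 50 mm and 8.59 degrees, less where a joint would pass 70% of its speed; a pose out of reach is approached as far as the arm can. A call with a gripper value outside its range is refused whole. OPENING is the closure, from -1 (fully open) to 1 (shut), set as the call begins (- or left out, the last holds). The fingers move at their own pace and stop on an object; the grip force is fixed at half the most. Time passes only in rows, so rows that repeat a pose let the fingers close. It gives the time, the measured TCP pose, the force and the opening at its end, in the units of the state.
- env.state(): the state, without advancing time (a new reading comes with each control period).
- optics.read_camera(name): name is "scene" or "top" or "wrist"; returns the picture (480x640x3 uint8, red, green, blue); there is no depth.
- optics.camera_params(name): a dict with "fx", "fy", "cx", "cy" (pixels), "world_from_camera" (4x4, takes a point from camera to world coordinates). Camera axes: x right, y up, looking along -z (the intrinsics and any distortion apply to the point x, -y, -z); pixel columns grow to the right and rows downward; lengths in mm; the calibration is good to about 2 mm. A picture is of the moment at which its call begins: read the wrist's pose just before it. camera_params takes no time and is no camera call; for the wrist camera it gives the pose at the moment of the call.
- job.job_done(): hands the job in, once; it reports no verdict.
The state is a dict: "t": time; "joints": joint angles; "qvel": joint speeds; "tau": joint torques, N m; "eef_pos": TCP position; "tcp_rot": TCP orientation; "ft_force": force on the tool from outside, world axes, zero at the start; "moment": the same for the moment, N m; "opening": opening from 0.0 (shut) to 1.0 (fully open).
Only numpy, scipy, OpenCV 4.12 (cv2) and the standard library are available. Lean on these libraries where they do the work, as an engineer would, in place of code of your own. Each camera call takes 0.05 s, during which the arm holds its last target.

## Working session

There is one attempt and no reset: what is moved stays moved. The work goes in short steps, Python scripts to look and compute and a shell command to move; the robot and the scene stay as the last step left them, time stands still between calls to the robot, and variables do not carry over. Pictures are saved under pics/ and viewed, and the job is handed in when it is done.

```bash
ls; mkdir -p pics; python3 - <<'E'
from cell import env, optics, job
import cv2
print(env.state())
for n in ("scene","top","wrist"):
    im=optics.read_camera(n); cv2.imwrite(f"pics/{n}0.png",im[:,:,::-1])
    p=optics.camera_params(n); print(n,p)
E
```

```text
pics
{'t': 0.0, 'joints': array([ 1.02539930e+00,  4.91545544e-01,  1.55946300e+00, -3.61843797e-05,
        1.09165709e+00, -1.05584323e-01]), 'qvel': array([-1.58847818e-05,  4.13472579e-04, -5.31900237e-04,  1.94976273e-03,
       -7.28857362e-04, -1.76896857e-03]), 'tau': array([ 6.98814110e-04, -6.12631559e+01, -2.58184183e+01,  6.92872563e-02,
        4.82200587e-02, -8.41100996e-05]), 'eef_pos': array([265.95938677, 565.3231214 , 214.06577829]), 'tcp_rot': array([-1.64648071,  1.56972286, -2.08627671]), 'ft_force': array([1.1945924 , 0.10088217, 0.40814904]), 'moment': array([0.00463892, 0.04361107, 0.01384759]), 'opening': 0.9990925968946618}
scene {'fx': 616.42120802093, 'fy': 616.42120802093, 'cx': 327.0333576236451, 'cy': 238.00361292464478, 'world_from_camera': array([[ 1.35826380e-01, -8.51754858e-01,  5.06028513e-01,
         1.20111173e+03],
       [ 9.90698615e-01,  1.21002948e-01, -6.22458162e-02,
        -1.41017405e+01],
       [-8.21276571e-03,  5.09776371e-01,  8.60267750e-01,
         1.12738199e+03],
       [ 0.00000000e+00,  0.00000000e+00,  0.00000000e+00,
  
[... 269 characters left out ...]
61822643e-02, -2.28049582e-02,
         4.41535341e+01],
       [-2.58008687e-02,  1.20466267e-01,  9.92382080e-01,
         9.15244142e+02],
       [ 0.00000000e+00,  0.00000000e+00,  0.00000000e+00,
         1.00000000e+00]])}
wrist {'fx': 343.0599209237092, 'fy': 343.0599209237092, 'cx': 316.16242192544667, 'cy': 239.41256268846587, 'world_from_camera': array([[ 4.25798319e-01, -8.76163948e-01, -2.25903801e-01,
         2.01984535e+02],
       [ 9.04817827e-01,  4.12120565e-01,  1.07057644e-01,
         5.94880596e+02],
       [-7.00446130e-04, -2.49986751e-01,  9.68249004e-01,
         3.84052281e+02],
       [ 0.00000000e+00,  0.00000000e+00,  0.00000000e+00,
         1.00000000e+00]])}
```

View pics/scene0.png

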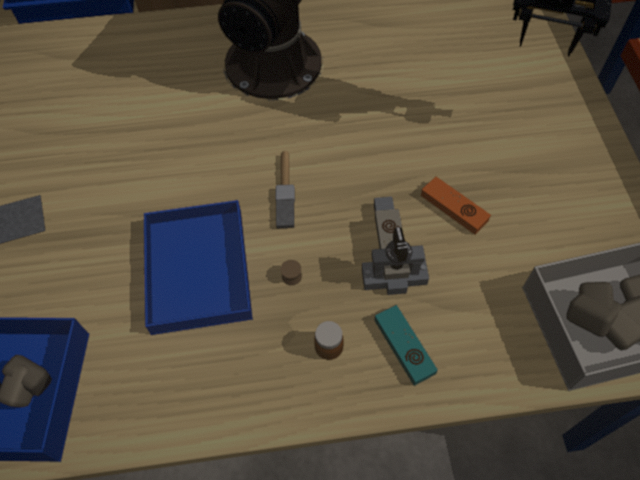

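View pics/top0.png

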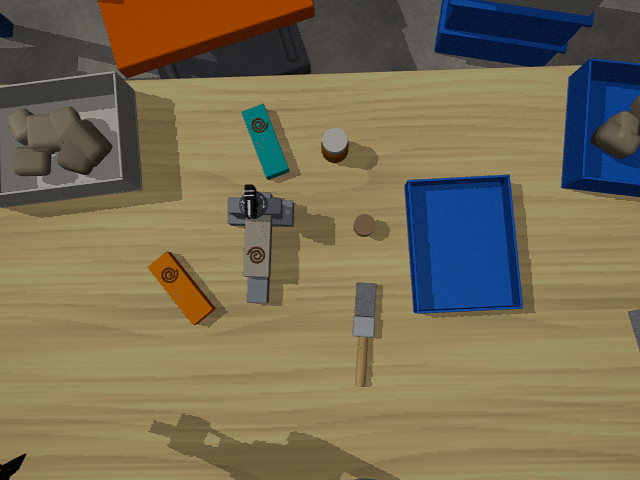

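View pics/wrist0.png

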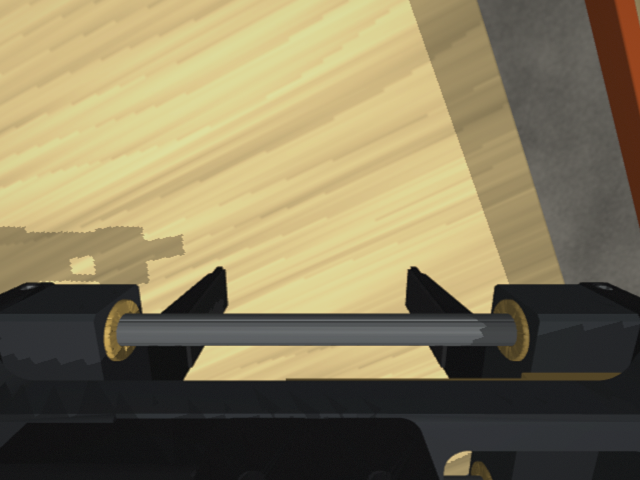

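```bash
cat > h.py <<'E'
import numpy as np,cv2
from cell import env,optics,job
def ray(p,u,v):
    M=p["world_from_camera"];d=M[:3,:3]@np.array([(u-p["cx"])/p["fx"],-(v-p["cy"])/p["fy"],-1.]);return M[:3,3],d
def onz(n,u,v,z,p=None):
    p=p or optics.camera_params(n);o,d=ray(p,u,v);return o+d*(z-o[2])/d[2]
def proj(p,X):
    M=p["world_from_camera"];c=M[:3,:3].T@(np.array(X)-M[:3,3]);return p["cx"]+p["fx"]*c[0]/-c[2],p["cy"]-p["fy"]*c[1]/-c[2]
def zoom(f,x0,y0,x1,y1,k,out):
    im=cv2.imread(f)[y0:y1,x0:x1];cv2.imwrite(out,cv2.resize(im,None,fx=k,fy=k,interpolation=cv2.INTER_CUBIC))
E
python3 - <<'E'
from h import *
zoom("pics/top0.png",215,170,315,310,5,"pics/tz.png")
zoom("pics/scene0.png",350,185,450,300,6,"pics/sz.png")
for u,v,z in [(251,200,150),(244,222,56),(271,220,56),(269,276,56),(243,276,56),(247,303,30),(267,303,30),(408,182,45),(511,176,45),(522,306,45),(415,312,45),(364,225,34),(334,140,70),(364,305,15),(362,385,10)]:
    print(u,v,z,onz("top",u,v,z).round(1))
E
```

```text
251 200 150 [647.3 184.7 150. ]
244 222 56 [623.7 215.7  56. ]
271 220 56 [626.1 163.3  56. ]
269 276 56 [518.3 168.1  56. ]
243 276 56 [519.5 217.9  56. ]
247 303 30 [467.7 215.4  30. ]
267 303 30 [466.8 176.2  30. ]
408 182 45 [ 696.  -105.7   45. ]
511 176 45 [ 702.1 -306.6   45. ]
522 306 45 [ 450.8 -308.8   45. ]
415 312 45 [ 444.  -107.4   45. ]
364 225 34 [614.7 -17.4  34. ]
334 140 70 [777.4  37.4  70. ]
364 305 15 [458.2 -13.3  15. ]
362 385 10 [304.7  -4.5  10. ]
```

View pics/tz.png

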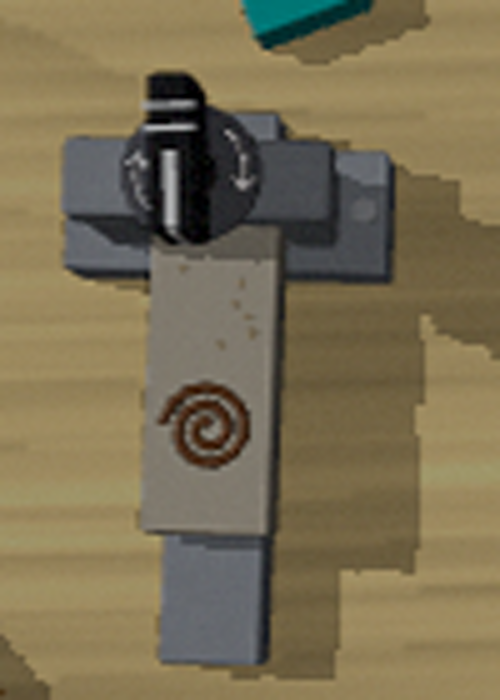

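View pics/sz.png

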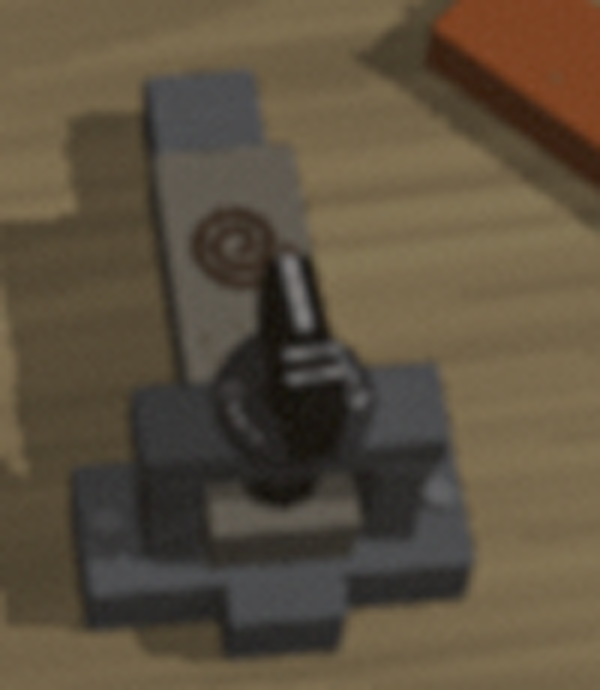

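```bash
python3 - <<'E'
from h import *
from scipy.spatial.transform import Rotation as R
s=env.state();r=R.from_euler('xyz',s["tcp_rot"]).as_matrix();print(r.round(3))
print(np.degrees(np.arctan2(r[1,1],r[0,1])))
# triangulate knob line ends
def tri(a,b):
    A=[];B=[]
    for n,(u,v) in (("top",a),("scene",b)):
        o,d=ray(optics.camera_params(n),u,v);d/=np.linalg.norm(d);P=np.eye(3)-np.outer(d,d);A.append(P);B.append(P@o)
    return np.linalg.solve(sum(A),sum(B))
print(tri((249,200),(400.5,239.2)),tri((249.4,216.4),(398,227.2)))
for q in [(249,200),(249.4,216.4)]: print(onz("top",*q,150))
for q in [(400.5,239.2),(398,227.2)]: print(onz("scene",*q,150))
E
```

```text
[[-0.     0.426  0.905]
 [-0.001  0.905 -0.426]
 [-1.    -0.001 -0.   ]]
64.805460743893
[647.5633154  189.18358076 149.57320748] [619.35960341 189.83698587 145.98156581]
[647.41575716 188.16893682 150.        ]
[618.59740169 187.57481285 150.        ]
[647.7302468  190.03237311 150.        ]
[621.61812315 190.51091872 150.        ]
```

```bash
python3 -m handwheel '[{"travel":[40,-40,20],"roll":8},{"travel":[80,-80,40],"roll":16},{"travel":[115,-115,50],"roll":23},{"travel":[150,-150,50],"roll":23},{"travel":[185,-185,50],"roll":23},{"travel":[220,-220,50],"roll":23},{"travel":[255,-255,50],"roll":23},{"travel":[290,-290,50],"roll":23}]' -1
python3 -m handwheel '[{"travel":[20,-45,-5],"roll":0},{"travel":[40,-86,-5],"roll":0},{"travel":[40,-86,-5],"roll":0},{"travel":[40,-86,-5],"roll":0}]'
python3 - <<'E'
from h import *
s=env.state();print(s["t"],s["eef_pos"],s["tcp_rot"],s["joints"],s["ft_force"],s["moment"])
p=optics.camera_params("wrist");im=optics.read_camera("wrist");cv2.imwrite("pics/w1.png",im[:,:,::-1])
np.save("w1.npy",p,allow_pickle=True)
print(proj(p,[646,188.7,150]))
E
```

```text
t: 0.95
eef_pos: [544.9, 286.1, 264.6]
tcp_rot: [2.708, 1.571, 2.669]
ft_force: [-0.6, 0.5, 0.3]
opening: 0.998
t: 1.35
eef_pos: [584.0, 201.0, 259.3]
tcp_rot: [3.019, 1.57, 2.978]
ft_force: [0.3, 0.2, -0.0]
opening: 1.002
1.35 [584.01099558 200.9737636  259.28119545] [3.01860655 1.5700145  2.978076  ] [ 2.24399247e-01  4.41166989e-01  1.51976159e+00  3.19665940e-04
  1.18138783e+00 -1.30598800e+00] [ 0.25554769  0.1884867  -0.03453754] [ 0.05145408  0.08083249 -0.01937284]
(np.float64(305.63388701282014), np.float64(306.31983673024746))
```

View pics/w1.png

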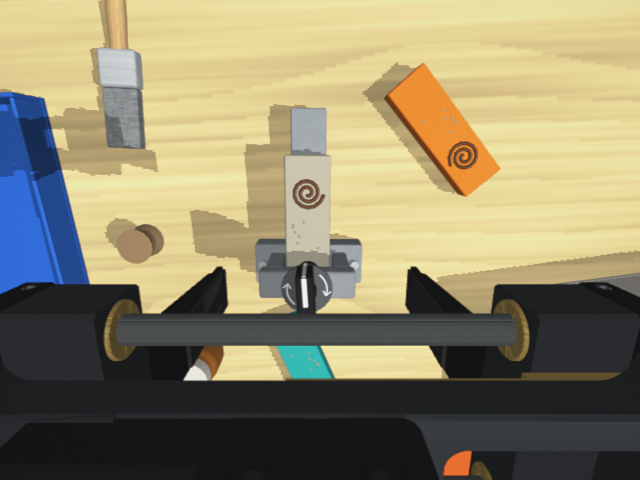

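```bash
python3 - <<'E'
from h import *
zoom("pics/w1.png",245,95,375,320,4,"pics/w1z.png")
im=cv2.imread("pics/w1z.png");cv2.imwrite("pics/w1a.png",im[:480]);cv2.imwrite("pics/w1b.png",im[420:])
E
```

```text
(no output)
```

View pics/w1b.png

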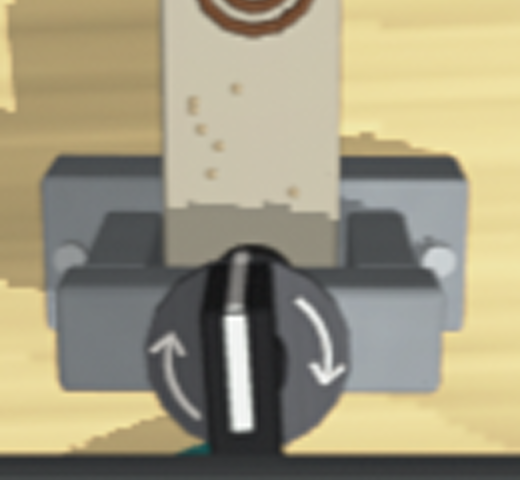

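View pics/w1a.png

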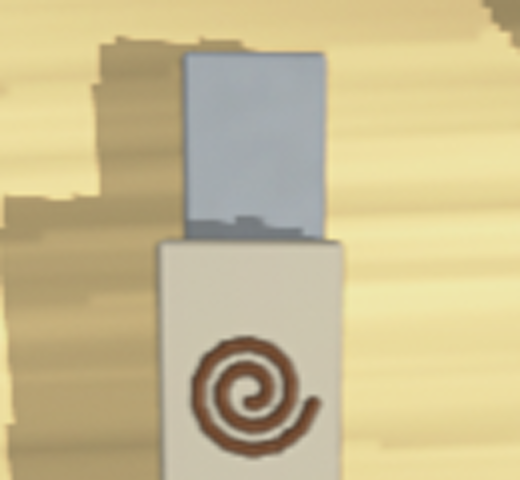

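```bash
python3 - <<'E'
from h import *
p=np.load("w1.npy",allow_pickle=True).item()
f=lambda u,v,z:onz("",u,v,z,p)
a=f(303.75,279,150);b=f(305.5,307.5,150);print("line",a,b,np.degrees(np.arctan2(*(a-b)[1::-1])), "axis",a+ (b-a)/np.linalg.norm(b-a)*26)
c=[f(285,155.25,56),f(330.25,155.25,56),f(286.25,266.25,56),f(329.5,266.25,56)]
for q in c:print(q.round(1))
m1=(c[0]+c[1])/2;m2=(c[2]+c[3])/2;print("slab mid",m1,m2,np.degrees(np.arctan2(*(m2-m1)[1::-1])))
b1,b2=f(290.75,108.5,30),f(326.25,108.5,30);print("bed",b1,b2,(b1+b2)/2)
# bridge beam top edges z100, corners front (60,268)b (440,268)b
e1,e2=f(245+57/4,200+268/4,100),f(245+440/4,200+268/4,100);print("bridge front",e1,e2)
s=env.state();print(s["eef_pos"])
E
```

```text
line [620.23566557 188.30975742 150.        ] [647.13032749 188.52673755 150.        ] -179.53776046588285 axis [646.23481945 188.51951279 150.        ]
[516.4 170.3  56. ]
[518.3 218.1  56. ]
[639.8 164.   56. ]
[641.8 213.5  56. ]
slab mid [517.36328819 194.21996933  56.        ] [640.84138126 188.72721852  56.        ] -2.5470437307102274
bed [467.26137166 177.45590078  30.        ] [468.83643949 216.26432356  30.        ] [468.04890557 196.86011217  30.        ]
bridge front [624.62513408 141.25801543 100.        ] [628.55544601 238.06444566 100.        ]
[583.5885504  201.9906273  259.47328741]
```

```bash
cat >> h.py <<'E'
from scipy.spatial.transform import Rotation as Rn
def st():
    s=env.state();r=Rn.from_euler('xyz',s["tcp_rot"]).as_matrix()
    print("t",round(s["t"],2),"pos",s["eef_pos"].round(1),"jaw",round(np.degrees(np.arctan2(r[1,1],r[0,1])),2),"F",s["ft_force"].round(1),"M",s["moment"].round(3),"op",round(s["opening"],3),"j",s["joints"].round(2))
    return s
E
python3 -c "
from h import *
st()"
```

```text
t 1.4 pos [583.6 202.  259.5] jaw 87.77 F [-0.1  0.4 -0.1] M [0.053 0.001 0.017] op 0.999 j [ 0.23  0.44  1.52  0.    1.18 -1.31]
```

```bash
python3 -m handwheel '[{"travel":[40,-8,0],"roll":2.6},{"travel":[62.4,-13.3,-20],"roll":2.6},{"travel":[62.4,-13.3,-60],"roll":2.6},{"travel":[62.4,-13.3,-80],"roll":2.6},{"travel":[62.4,-13.3,-80],"roll":2.6}]'
python3 - <<'E'
from h import *
st()
p=optics.camera_params("wrist");im=optics.read_camera("wrist");cv2.imwrite("pics/w2.png",im[:,:,::-1])
E
```

```text
t: 1.9
eef_pos: [644.4, 189.8, 176.6]
tcp_rot: [-3.006, 1.565, -2.997]
ft_force: [-0.5, -0.5, 0.2]
opening: 1.003
t 1.9 pos [644.4 189.8 176.6] jaw 90.5 F [-0.5 -0.5  0.2] M [0.069 0.031 0.053] op 1.003 j [ 0.19  0.6   1.47  0.    1.08 -1.39]
```

View pics/w2.png

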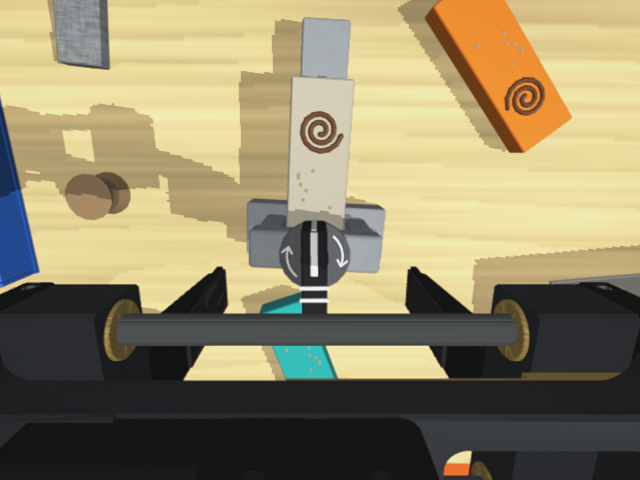

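```bash
python3 - <<'E'
from h import *
zoom("pics/w2.png",270,205,360,320,5,"pics/w2z.png")
p=optics.camera_params("wrist");st()
for u,v in [(313,222),(314,276),(313.5,287)]: print(onz("",u,v,150,p))
E
```

```text
t 1.95 pos [645.4 189.9 178.9] jaw 90.5 F [0.5 0.2 0.1] M [ 0.033  0.016 -0.031] op 1.001 j [ 0.19  0.59  1.47  0.    1.08 -1.39]
[615.31417155 187.36991048 150.        ]
[649.16719855 188.20261931 150.        ]
[656.41381103 187.94409937 150.        ]
```

View pics/w2z.png

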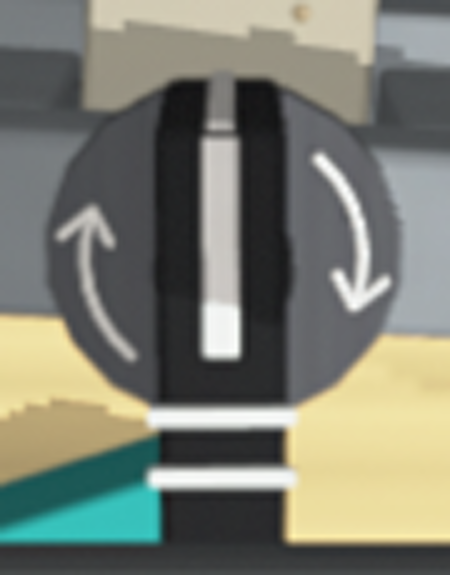

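```bash
python3 - <<'E'
from h import *
p=optics.camera_params("wrist")
a,b=[onz("",u,v,150,p) for u,v in [(314.3,232.4),(314.3,276.6)]]
print(a,b,np.degrees(np.arctan2(*(b-a)[1::-1])))
st()
E
```

```text
[621.61722481 188.18443247 150.        ] [649.55753733 188.39009523 150.        ] 0.4217345560854728
t 1.95 pos [645.4 189.9 178.9] jaw 90.5 F [0.5 0.2 0.1] M [ 0.033  0.016 -0.031] op 1.001 j [ 0.19  0.59  1.47  0.    1.08 -1.39]
```

```bash
python3 -m handwheel '[{"travel":[1,-0.3,-30],"roll":0},{"travel":[1,-0.3,-60],"roll":0},{"travel":[1,-0.3,-60],"roll":0},{"travel":[1,-0.3,-60],"roll":0}]'
python3 -c "
from h import *
st()"
```

```text
t: 2.35
eef_pos: [647.7, 189.0, 121.5]
tcp_rot: [0.258, 1.569, 0.265]
ft_force: [0.7, 0.1, 0.9]
opening: 1.004
t 2.35 pos [647.7 189.  121.5] jaw 90.45 F [0.7 0.1 0.9] M [ 0.051  0.012 -0.019] op 1.004 j [ 0.19  0.65  1.52  0.    0.97 -1.39]
```

```bash
for i in 1 2; do python3 -m handwheel '[{"travel":[0,0,0],"roll":0},{"travel":[0,0,0],"roll":0},{"travel":[0,0,0],"roll":0},{"travel":[0,0,0],"roll":0}]' 1
python3 -c "
from h import *
st()"; done
```

```text
t: 2.75
eef_pos: [647.3, 188.3, 120.3]
tcp_rot: [0.274, 1.57, 0.281]
ft_force: [0.2, -0.6, 0.6]
opening: 0.719
t 2.75 pos [647.3 188.3 120.3] jaw 90.4 F [ 0.2 -0.6  0.6] M [ 0.027  0.036 -0.038] op 0.719 j [ 0.19  0.66  1.52  0.    0.96 -1.39]
t: 3.15
eef_pos: [647.2, 188.2, 119.6]
tcp_rot: [2.136, 1.571, 2.143]
ft_force: [0.4, -0.3, 0.8]
opening: 0.388
t 3.15 pos [647.2 188.2 119.6] jaw 90.4 F [ 0.4 -0.3  0.8] M [ 0.067  0.056 -0.004] op 0.388 j [ 0.19  0.66  1.52  0.    0.96 -1.39]
```

```bash
for i in 1 2; do python3 -m handwheel '[{"travel":[0,0,0],"roll":0},{"travel":[0,0,0],"roll":0},{"travel":[0,0,0],"roll":0}]' 1
python3 -c "
from h import *
st()"; done
```

```text
t: 3.45
eef_pos: [647.2, 188.4, 119.6]
tcp_rot: [1.377, 1.57, 1.384]
ft_force: [-0.6, 0.2, -0.9]
opening: 0.171
t 3.45 pos [647.2 188.4 119.6] jaw 90.4 F [-0.6  0.2 -0.9] M [ 0.052  0.031 -0.053] op 0.171 j [ 0.19  0.66  1.52  0.    0.96 -1.39]
t: 3.75
eef_pos: [647.2, 188.4, 119.6]
tcp_rot: [1.355, 1.571, 1.362]
ft_force: [0.1, 1.7, -1.2]
opening: 0.168
t 3.75 pos [647.2 188.4 119.6] jaw 90.4 F [ 0.1  1.7 -1.2] M [ 0.375 -0.034  0.033] op 0.168 j [ 0.19  0.66  1.52  0.    0.96 -1.39]
```

```bash
python3 -m handwheel '[{"travel":[0,0,0],"roll":-3},{"travel":[0,0,0],"roll":-6},{"travel":[0,0,0],"roll":-9},{"travel":[0,0,0],"roll":-12},{"travel":[0,0,0],"roll":-15},{"travel":[0,0,0],"roll":-18},{"travel":[0,0,0],"roll":-21},{"travel":[0,0,0],"roll":-24}]'
python3 -c "
from h import *
st()"
python3 -m handwheel '[{"travel":[0,0,0],"roll":-4},{"travel":[0,0,0],"roll":-8},{"travel":[0,0,0],"roll":-12},{"travel":[0,0,0],"roll":-16},{"travel":[0,0,0],"roll":-20},{"travel":[0,0,0],"roll":-22}]'
python3 -c "
from h import *
st()"
```

```text
t: 4.55
eef_pos: [647.2, 188.4, 119.7]
tcp_rot: [1.154, 1.571, 0.74]
ft_force: [-0.4, 2.7, -0.4]
opening: 0.166
t 4.55 pos [647.2 188.4 119.7] jaw 66.29 F [-0.4  2.7 -0.4] M [ 0.363 -0.099  0.119] op 0.166 j [ 0.19  0.66  1.52  0.    0.96 -0.97]
t: 5.15
eef_pos: [647.2, 188.3, 119.6]
tcp_rot: [1.522, 1.571, 0.724]
ft_force: [0.7, 2.2, -0.9]
opening: 0.166
t 5.15 pos [647.2 188.3 119.6] jaw 44.26 F [ 0.7  2.2 -0.9] M [ 0.315 -0.113  0.17 ] op 0.166 j [ 0.19  0.66  1.52  0.    0.96 -0.59]
```

```bash
cat > chk.py <<'E'
from h import *
import sys
s=st(); sys.exit(1 if s["moment"][2]>0.30 else 0)
E
python3 -m handwheel '[{"travel":[0,0,0],"roll":-2},{"travel":[0,0,0],"roll":-4},{"travel":[0,0,0],"roll":-6},{"travel":[0,0,0],"roll":-6}]' >/dev/null; python3 chk.py && python3 -m handwheel '[{"travel":[0,0,0],"roll":-2},{"travel":[0,0,0],"roll":-4},{"travel":[0,0,0],"roll":-6},{"travel":[0,0,0],"roll":-6}]' >/dev/null && python3 chk.py && python3 -m handwheel '[{"travel":[0,0,0],"roll":-2},{"travel":[0,0,0],"roll":-4},{"travel":[0,0,0],"roll":-6},{"travel":[0,0,0],"roll":-6}]' >/dev/null && python3 chk.py && python3 -m handwheel '[{"travel":[0,0,0],"roll":-2},{"travel":[0,0,0],"roll":-4},{"travel":[0,0,0],"roll":-6},{"travel":[0,0,0],"roll":-6}]' >/dev/null && python3 chk.py
```

```text
t 5.55 pos [647.2 188.4 119.6] jaw 38.38 F [ 1.2  2.5 -1. ] M [ 0.299 -0.052  0.196] op 0.166 j [ 0.19  0.66  1.52  0.    0.96 -0.48]
t 5.95 pos [647.2 188.3 119.6] jaw 32.44 F [ 0.6  2.3 -0.4] M [ 0.347 -0.072  0.15 ] op 0.166 j [ 0.19  0.66  1.52  0.    0.96 -0.38]
t 6.35 pos [647.2 188.3 119.7] jaw 26.46 F [ 0.3  2.5 -1.4] M [ 0.375 -0.08   0.177] op 0.17 j [ 0.19  0.66  1.52  0.    0.96 -0.28]
t 6.75 pos [647.2 188.3 119.6] jaw 20.48 F [ 1.1  1.9 -1.1] M [ 0.414 -0.123  0.202] op 0.165 j [ 0.19  0.66  1.52  0.    0.96 -0.17]
```

```bash

python3 -m handwheel '[{"travel":[0,0,0],"roll":-2},{"travel":[0,0,0],"roll":-4},{"travel":[0,0,0],"roll":-6},{"travel":[0,0,0],"roll":-6}]' >/dev/null; python3 chk.py && python3 -m handwheel '[{"travel":[0,0,0],"roll":-2},{"travel":[0,0,0],"roll":-4},{"travel":[0,0,0],"roll":-6},{"travel":[0,0,0],"roll":-6}]' >/dev/null && python3 chk.py && python3 -m handwheel '[{"travel":[0,0,0],"roll":-2},{"travel":[0,0,0],"roll":-4},{"travel":[0,0,0],"roll":-6},{"travel":[0,0,0],"roll":-6}]' >/dev/null && python3 chk.py && python3 -m handwheel '[{"travel":[0,0,0],"roll":-2},{"travel":[0,0,0],"roll":-4},{"travel":[0,0,0],"roll":-6},{"travel":[0,0,0],"roll":-6}]' >/dev/null && python3 chk.py && python3 -m handwheel '[{"travel":[0,0,0],"roll":-2},{"travel":[0,0,0],"roll":-4},{"travel":[0,0,0],"roll":-6},{"travel":[0,0,0],"roll":-6}]' >/dev/null && python3 chk.py
```

```text
t 7.15 pos [647.2 188.3 119.6] jaw 14.49 F [ 0.6  2.6 -0.7] M [ 0.37  -0.09   0.144] op 0.164 j [ 0.19  0.66  1.52  0.    0.96 -0.07]
t 7.55 pos [647.2 188.3 119.7] jaw 8.5 F [ 1.1  2.7 -0.6] M [ 0.441 -0.123  0.152] op 0.168 j [0.19 0.66 1.52 0.   0.96 0.04]
t 7.95 pos [647.2 188.3 119.6] jaw 2.51 F [ 1.6  2.3 -0.4] M [ 0.459 -0.061  0.114] op 0.168 j [0.19 0.66 1.52 0.   0.96 0.14]
t 8.35 pos [647.2 188.3 119.7] jaw -3.49 F [ 1.7  2.5 -0.7] M [ 0.482 -0.04   0.125] op 0.168 j [0.19 0.66 1.52 0.   0.96 0.25]
t 8.75 pos [647.2 188.3 119.7] jaw -9.49 F [ 0.4  2.6 -1. ] M [ 0.515 -0.091  0.061] op 0.171 j [0.19 0.66 1.52 0.   0.96 0.35]
```

```bash

python3 -m handwheel '[{"travel":[0,0,0],"roll":-2},{"travel":[0,0,0],"roll":-4},{"travel":[0,0,0],"roll":-6},{"travel":[0,0,0],"roll":-6}]' >/dev/null; python3 chk.py && python3 -m handwheel '[{"travel":[0,0,0],"roll":-2},{"travel":[0,0,0],"roll":-4},{"travel":[0,0,0],"roll":-6},{"travel":[0,0,0],"roll":-6}]' >/dev/null && python3 chk.py && python3 -m handwheel '[{"travel":[0,0,0],"roll":-2},{"travel":[0,0,0],"roll":-4},{"travel":[0,0,0],"roll":-6},{"travel":[0,0,0],"roll":-6}]' >/dev/null && python3 chk.py 
```

```text
t 9.15 pos [647.2 188.3 119.7] jaw -15.48 F [ 0.   3.3 -1.5] M [ 0.542 -0.039  0.155] op 0.169 j [0.19 0.66 1.52 0.   0.96 0.46]
t 9.55 pos [647.2 188.3 119.7] jaw -21.47 F [ 0.7  3.1 -0.5] M [ 0.578 -0.043  0.378] op 0.162 j [ 0.19  0.66  1.52 -0.    0.96  0.56]
```

```bash

python3 -m handwheel '[{"travel":[0,0,0],"roll":-1},{"travel":[0,0,0],"roll":-1}]' >/dev/null; python3 chk.py;python3 -m handwheel '[{"travel":[0,0,0],"roll":-1},{"travel":[0,0,0],"roll":-1}]' >/dev/null; python3 chk.py; python3 - <<'E'
from h import *
for n in ("top","scene"):
    im=optics.read_camera(n);cv2.imwrite(f"pics/{n}3.png",im[:,:,::-1]); st()
E
```

```text
t 9.75 pos [647.2 188.3 119.6] jaw -22.55 F [ 1.1  2.8 -2.5] M [ 0.517 -0.015  0.401] op 0.167 j [ 0.19  0.66  1.52 -0.    0.96  0.58]
t 9.95 pos [647.2 188.3 119.7] jaw -23.61 F [ 0.8  4.2 -1.3] M [ 0.601 -0.001  0.488] op 0.167 j [ 0.19  0.66  1.52 -0.    0.96  0.6 ]
t 10.0 pos [647.2 188.3 119.7] jaw -23.58 F [ 1.2  3.7 -1.4] M [0.562 0.012 0.431] op 0.166 j [ 0.19  0.66  1.52 -0.    0.96  0.6 ]
t 10.05 pos [647.2 188.3 119.7] jaw -23.57 F [ 0.8  3.6 -1.6] M [ 0.587 -0.002  0.429] op 0.168 j [ 0.19  0.66  1.52 -0.    0.96  0.6 ]
```

```bash

python3 -m handwheel '[{"travel":[0,0,0],"roll":4},{"travel":[0,0,0],"roll":8},{"travel":[0,0,0],"roll":11},{"travel":[0,0,0],"roll":11}]'; python3 chk.py; python3 -m handwheel '[{"travel":[0,0,0],"roll":0},{"travel":[0,0,0],"roll":0},{"travel":[0,0,0],"roll":0},{"travel":[0,0,0],"roll":0},{"travel":[0,0,0],"roll":0},{"travel":[0,0,0],"roll":0}]' -1; python3 chk.py
```

```text
t: 10.45
eef_pos: [647.2, 188.3, 119.7]
tcp_rot: [2.953, 1.571, 1.163]
ft_force: [0.2, 3.3, -1.0]
opening: 0.163
t 10.45 pos [647.2 188.3 119.7] jaw -12.57 F [ 0.2  3.3 -1. ] M [ 0.602 -0.022  0.102] op 0.163 j [0.19 0.66 1.52 0.   0.96 0.4 ]
t: 11.05
eef_pos: [647.2, 188.2, 119.6]
tcp_rot: [0.516, 1.571, -1.275]
ft_force: [0.2, -0.4, -0.3]
opening: 0.616
t 11.05 pos [647.2 188.2 119.6] jaw -12.61 F [ 0.2 -0.4 -0.3] M [-0.129  0.039 -0.001] op 0.616 j [ 0.19  0.66  1.52 -0.    0.96  0.41]
```

```bash

python3 -m handwheel '[{"travel":[0,0,30],"roll":0},{"travel":[0,0,60],"roll":0},{"travel":[-20,1,80],"roll":8},{"travel":[-40,2,80],"roll":16},{"travel":[-60,3,80],"roll":24},{"travel":[-83,3.9,80],"roll":32},{"travel":[-83,3.9,80],"roll":40},{"travel":[-83,3.9,80],"roll":48}]' -1;python3 -m handwheel '[{"travel":[0,0,0],"roll":8},{"travel":[0,0,0],"roll":16},{"travel":[0,0,0],"roll":24},{"travel":[0,0,0],"roll":32},{"travel":[0,0,0],"roll":40},{"travel":[0,0,0],"roll":48},{"travel":[0,0,0],"roll":52},{"travel":[0,0,0],"roll":52}]';python3 - <<'E'
from h import *
st()
p=optics.camera_params("wrist");np.save("w4.npy",p,allow_pickle=True);im=optics.read_camera("wrist");cv2.imwrite("pics/w4.png",im[:,:,::-1])
im=optics.read_camera("top");cv2.imwrite("pics/top4.png",im[:,:,::-1])
zoom("pics/w4.png",220,0,440,320,3,"pics/w4z.png")
E
```

```text
t: 11.85
eef_pos: [563.7, 192.3, 200.1]
tcp_rot: [1.14, 1.57, 0.193]
ft_force: [0.6, -0.3, 0.1]
opening: 1.0
t: 12.65
eef_pos: [564.2, 192.1, 199.7]
tcp_rot: [0.7, 1.571, 0.656]
ft_force: [0.2, 0.8, -0.3]
opening: 1.001
t 12.65 pos [564.2 192.1 199.7] jaw 87.45 F [ 0.2  0.8 -0.3] M [ 0.025  0.019 -0.015] op 1.001 j [ 0.22  0.46  1.65  0.    1.03 -1.31]
```

View pics/w4.png

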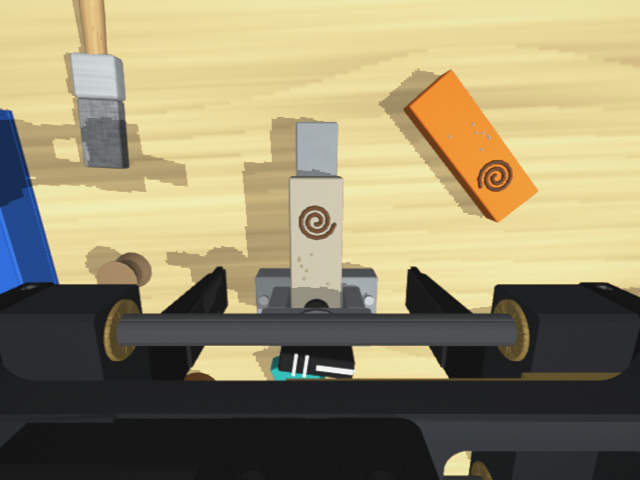

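View pics/top4.png

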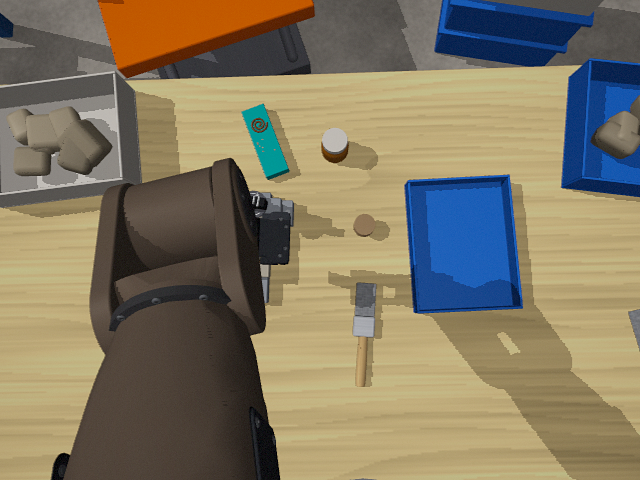

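```bash
python3 - <<'E'
from h import *
p=np.load("w4.npy",allow_pickle=True).item()
for u,v in [(290,177),(343,177),(290.7,305),(342,305)]: print(onz("",u,v,56,p).round(1))
E
python3 -m handwheel '[{"travel":[0,0.2,-40],"roll":0},{"travel":[0,0.2,-80],"roll":0},{"travel":[0,0.2,-120],"roll":0},{"travel":[0,0.2,-150],"roll":0},{"travel":[0,0.2,-166.5],"roll":0},{"travel":[0,0.2,-166.5],"roll":0}]';python3 chk.py
```

```text
[515.3 170.3  56. ]
[517.4 218.   56. ]
[640.5 163.   56. ]
[642.8 213.9  56. ]
t: 13.35
eef_pos: [563.1, 192.1, 30.9]
tcp_rot: [-2.899, 1.567, -2.947]
ft_force: [-0.1, -0.2, -1.0]
opening: 0.999
t 13.35 pos [563.1 192.1  30.9] jaw 87.3 F [-0.1 -0.2 -1. ] M [ 0.066 -0.042  0.03 ] op 0.999 j [ 0.22  0.68  1.79  0.    0.67 -1.31]
```

Close on the slab.

```bash
python3 -m handwheel '[{"travel":[0,0,0],"roll":0},{"travel":[0,0,0],"roll":0},{"travel":[0,0,0],"roll":0},{"travel":[0,0,0],"roll":0},{"travel":[0,0,0],"roll":0},{"travel":[0,0,0],"roll":0}]' 1;python3 chk.py; python3 -m handwheel '[{"travel":[0,0,0],"roll":0},{"travel":[0,0,0],"roll":0},{"travel":[0,0,0],"roll":0}]';python3 chk.py
```

```text
t: 13.95
eef_pos: [564.3, 192.4, 33.4]
tcp_rot: [0.427, 1.57, 0.382]
ft_force: [-0.5, 0.2, -0.3]
opening: 0.553
t 13.95 pos [564.3 192.4  33.4] jaw 87.4 F [-0.5  0.2 -0.3] M [ 0.103 -0.001 -0.028] op 0.553 j [ 0.22  0.68  1.79  0.    0.68 -1.31]
t: 14.25
eef_pos: [564.2, 192.3, 33.4]
tcp_rot: [0.521, 1.571, 0.476]
ft_force: [-0.8, -0.2, 4.7]
opening: 0.524
t 14.25 pos [564.2 192.3  33.4] jaw 87.4 F [-0.8 -0.2  4.7] M [-0.255  0.139 -0.08 ] op 0.524 j [ 0.22  0.68  1.79  0.    0.68 -1.31]
```

```bash
python3 -m handwheel '[{"travel":[-5,0.2,0],"roll":0},{"travel":[-14,0.6,0],"roll":0},{"travel":[-23,1.0,0],"roll":0},{"travel":[-32,1.5,0],"roll":0},{"travel":[-41,1.9,0],"roll":0},{"travel":[-50,2.3,0],"roll":0},{"travel":[-60,2.8,0],"roll":0},{"travel":[-68,3.1,0],"roll":0}]';python3 chk.py; python3 -m handwheel '[{"travel":[0,0,0],"roll":0},{"travel":[0,0,0],"roll":0}]';python3 chk.py
python3 - <<'E'
from h import *
im=optics.read_camera("scene");cv2.imwrite("pics/s5.png",im[:,:,::-1]);zoom("pics/s5.png",320,150,460,310,5,"pics/s5z.png")
im=optics.read_camera("wrist");cv2.imwrite("pics/w5.png",im[:,:,::-1])
E
```

```text
t: 15.05
eef_pos: [495.5, 195.6, 33.4]
tcp_rot: [0.417, 1.57, 0.371]
ft_force: [5.2, 0.8, 5.3]
opening: 0.526
t 15.05 pos [495.5 195.6  33.4] jaw 87.41 F [5.2 0.8 5.3] M [-0.106 -0.744  0.04 ] op 0.526 j [ 0.25  0.62  1.95  0.    0.57 -1.27]
t: 15.25
eef_pos: [494.3, 195.6, 33.3]
tcp_rot: [-3.012, 1.568, -3.057]
ft_force: [-3.4, 1.7, 10.8]
opening: 0.524
t 15.25 pos [494.3 195.6  33.3] jaw 87.41 F [-3.4  1.7 10.8] M [0.335 0.378 0.073] op 0.524 j [ 0.25  0.62  1.95  0.    0.58 -1.27]
```

View pics/s5z.png

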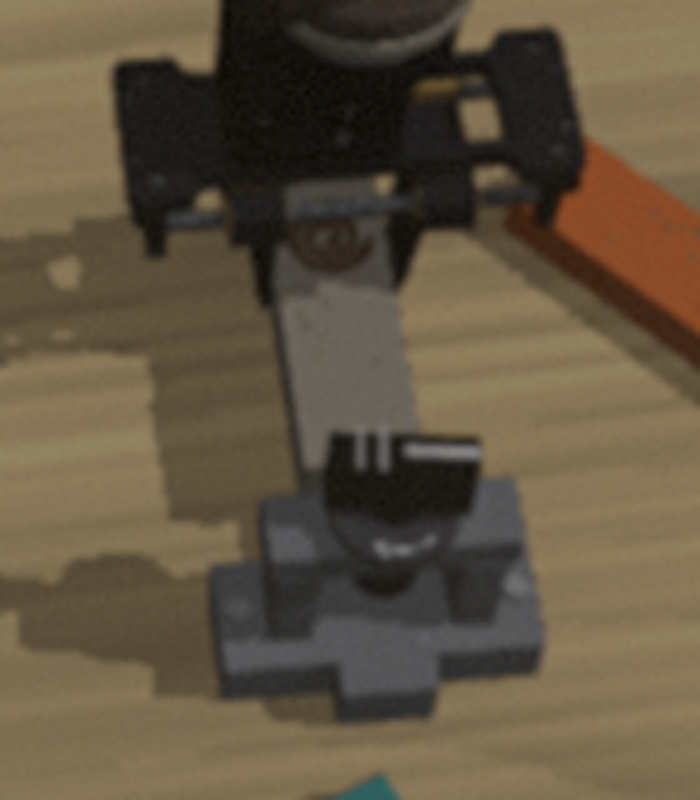

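View pics/w5.png

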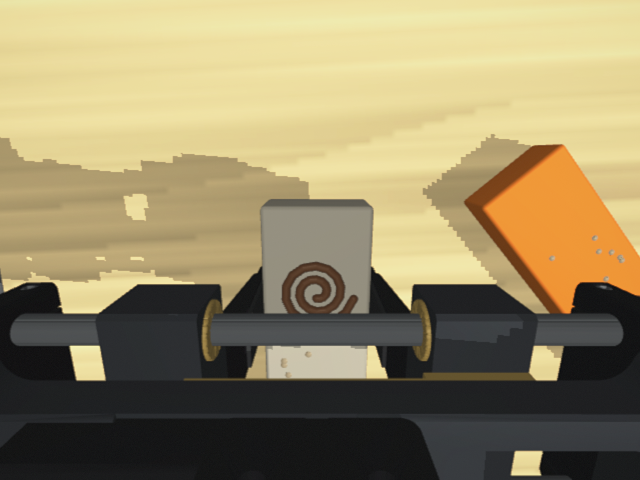

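```bash
python3 -m handwheel '[{"travel":[0,0,0],"roll":0},{"travel":[0,0,0],"roll":0},{"travel":[0,0,0],"roll":0},{"travel":[10,-0.5,0],"roll":0},{"travel":[20,-0.9,0],"roll":0},{"travel":[28,-1.3,0],"roll":0},{"travel":[28,-1.3,0],"roll":0}]' -0.4;python3 chk.py; python3 -m handwheel '[{"travel":[0,0,0],"roll":0},{"travel":[0,0,0],"roll":0},{"travel":[0,0,0],"roll":0},{"travel":[0,0,0],"roll":0},{"travel":[0,0,0],"roll":0},{"travel":[0,0,0],"roll":0}]' 1;python3 chk.py
```

```text
t: 16.05
eef_pos: [525.6, 194.0, 33.0]
tcp_rot: [0.363, 1.57, 0.317]
ft_force: [-1.0, 0.2, 0.5]
opening: 0.699
t 16.05 pos [525.6 194.   33. ] jaw 87.36 F [-1.   0.2  0.5] M [ 0.017  0.028 -0.013] op 0.699 j [ 0.24  0.65  1.88  0.    0.62 -1.29]
t: 16.65
eef_pos: [523.9, 194.1, 33.1]
tcp_rot: [-3.01, 1.57, -3.056]
ft_force: [-2.1, 0.5, 0.9]
opening: 0.523
t 16.65 pos [523.9 194.1  33.1] jaw 87.41 F [-2.1  0.5  0.9] M [ 0.022  0.328 -0.021] op 0.523 j [ 0.24  0.65  1.88  0.    0.62 -1.29]
```

```bash
python3 -m handwheel '[{"travel":[0,0,6],"roll":0},{"travel":[0,0,20],"roll":0},{"travel":[0,0,40],"roll":0},{"travel":[0,0,60],"roll":0},{"travel":[0,0,80],"roll":0},{"travel":[0,-10,92],"roll":0},{"travel":[3,-30,97],"roll":0},{"travel":[6,-55,97],"roll":0}]';python3 chk.py; python3 - <<'E'
from h import *
im=optics.read_camera("wrist");cv2.imwrite("pics/w6.png",im[:,:,::-1])
im=optics.read_camera("top");cv2.imwrite("pics/top6.png",im[:,:,::-1])
E
```

```text
t: 17.45
eef_pos: [530.4, 138.5, 131.5]
tcp_rot: [0.207, 1.569, 0.163]
ft_force: [0.9, 0.3, -4.1]
opening: 0.524
t 17.45 pos [530.4 138.5 131.5] jaw 87.48 F [ 0.9  0.3 -4.1] M [-0.03   0.007 -0.045] op 0.524 j [ 0.13  0.48  1.84  0.    0.82 -1.39]
```

View pics/w6.png

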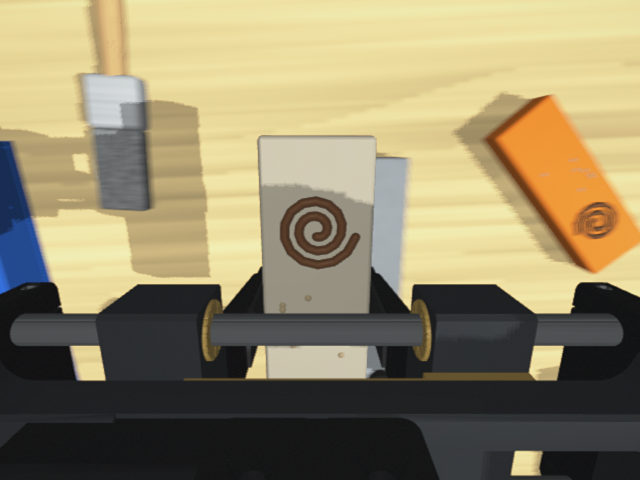

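View pics/top6.png

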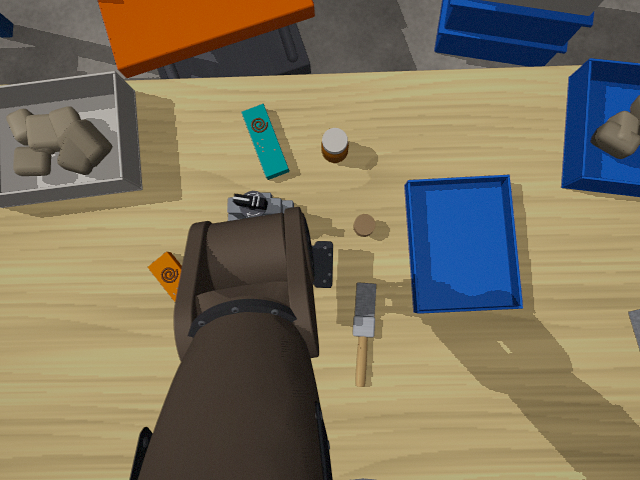

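```bash
python3 -m handwheel '[{"travel":[4,-30,0],"roll":0},{"travel":[9,-65,0],"roll":0},{"travel":[14,-100,0],"roll":0},{"travel":[19,-138,0],"roll":0},{"travel":[24,-176,0],"roll":1},{"travel":[29,-214,0],"roll":2},{"travel":[34,-250,0],"roll":3},{"travel":[38,-285,0],"roll":3}]';python3 chk.py;python3 -m handwheel '[{"travel":[3,-25,0],"roll":0},{"travel":[5,-45,0],"roll":0},{"travel":[6,-61,0],"roll":0},{"travel":[6,-61,0],"roll":0},{"travel":[6,-61,0],"roll":0}]';python3 chk.py; python3 - <<'E'
from h import *
im=optics.read_camera("scene");cv2.imwrite("pics/s7.png",im[:,:,::-1])
im=optics.read_camera("wrist");cv2.imwrite("pics/w7.png",im[:,:,::-1])
E
```

```text
t: 18.35
eef_pos: [568.0, -147.4, 130.3]
tcp_rot: [2.243, 1.571, 2.25]
ft_force: [0.4, -0.2, -3.9]
opening: 0.524
t 18.35 pos [ 568.  -147.4  130.3] jaw 90.42 F [ 0.4 -0.2 -3.9] M [ 0.066 -0.041  0.014] op 0.524 j [-0.37  0.53  1.74  0.    0.86 -1.94]
t: 18.85
eef_pos: [574.0, -206.4, 130.0]
tcp_rot: [2.276, 1.57, 2.283]
ft_force: [-0.2, -0.0, -2.7]
opening: 0.523
t 18.85 pos [ 574.  -206.4  130. ] jaw 90.39 F [-0.2 -0.  -2.7] M [ 0.03  -0.002  0.045] op 0.523 j [-0.45  0.56  1.68  0.    0.89 -2.03]
```

View pics/s7.png

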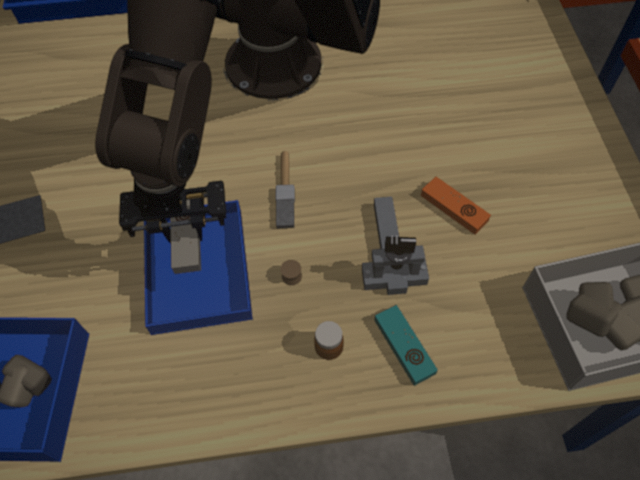

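View pics/w7.png

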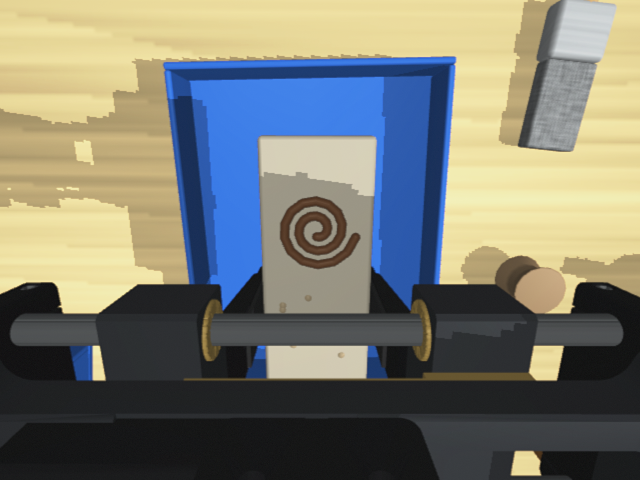

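```bash
python3 -m handwheel '[{"travel":[0,0,-20],"roll":0},{"travel":[0,0,-45],"roll":0},{"travel":[0,0,-70],"roll":0},{"travel":[0,0,-90],"roll":0},{"travel":[0,0,-105],"roll":0},{"travel":[0,0,-110],"roll":0},{"travel":[0,0,-110],"roll":0}]';python3 chk.py;python3 -m handwheel '[{"travel":[0,0,-3],"roll":0},{"travel":[0,0,-5],"roll":0},{"travel":[0,0,-7],"roll":0},{"travel":[0,0,-9],"roll":0},{"travel":[0,0,-10],"roll":0},{"travel":[0,0,-10],"roll":0}]';python3 chk.py
```

```text
t: 19.65
eef_pos: [574.2, -206.5, 19.9]
tcp_rot: [2.525, 1.57, 2.532]
ft_force: [0.2, -0.2, -3.6]
opening: 0.525
t 19.65 pos [ 574.2 -206.5   19.9] jaw 90.43 F [ 0.2 -0.2 -3.6] M [ 0.09   0.009 -0.017] op 0.525 j [-0.45  0.71  1.75  0.    0.67 -2.03]
t: 20.25
eef_pos: [574.1, -206.9, 10.1]
tcp_rot: [2.192, 1.571, 2.198]
ft_force: [0.7, 0.6, -2.9]
opening: 0.524
t 20.25 pos [ 574.1 -206.9   10.1] jaw 90.4 F [ 0.7  0.6 -2.9] M [ 0.016 -0.005 -0.002] op 0.524 j [-0.45  0.73  1.76  0.    0.65 -2.03]
```

```bash
python3 -m handwheel '[{"travel":[0,0,-0.7],"roll":0},{"travel":[0,0,-1.4],"roll":0},{"travel":[0,0,-1.4],"roll":0}]';python3 chk.py;python3 -m handwheel '[{"travel":[0,0,-0.5],"roll":0},{"travel":[0,0,-1],"roll":0},{"travel":[0,0,-1],"roll":0}]';python3 chk.py
```

```text
t: 20.55
eef_pos: [574.2, -206.8, 8.7]
tcp_rot: [2.062, 1.571, 2.069]
ft_force: [0.0, 0.3, -4.2]
opening: 0.523
t 20.55 pos [ 574.2 -206.8    8.7] jaw 90.4 F [ 0.   0.3 -4.2] M [-0.008 -0.06  -0.007] op 0.523 j [-0.45  0.73  1.76  0.    0.65 -2.03]
t: 20.85
eef_pos: [574.3, -206.9, 8.2]
tcp_rot: [-0.223, 1.57, -0.216]
ft_force: [-0.9, 1.2, 2.1]
opening: 0.525
t 20.85 pos [ 574.3 -206.9    8.2] jaw 90.4 F [-0.9  1.2  2.1] M [0.204 0.397 0.003] op 0.525 j [-0.45  0.73  1.76  0.    0.65 -2.03]
```

```bash
python3 -m handwheel '[{"travel":[0,0,0],"roll":0},{"travel":[0,0,0],"roll":0},{"travel":[0,0,0],"roll":0},{"travel":[0,0,0],"roll":0},{"travel":[0,0,0],"roll":0}]' -1;python3 chk.py;python3 -m handwheel '[{"travel":[0,0,20],"roll":0},{"travel":[0,0,60],"roll":0},{"travel":[0,0,100],"roll":0},{"travel":[0,0,140],"roll":0},{"travel":[-20,0,180],"roll":0},{"travel":[-50,20,190],"roll":0},{"travel":[-90,60,190],"roll":0},{"travel":[-130,100,190],"roll":0}]';python3 -m handwheel '[{"travel":[-10,40,0],"roll":0},{"travel":[-10,80,0],"roll":0},{"travel":[-10,120,0],"roll":0},{"travel":[-10,120,0],"roll":0}]';python3 - <<'E'
from h import *
st()
for n in("scene","top"):
    im=optics.read_camera(n);cv2.imwrite(f"pics/{n}8.png",im[:,:,::-1])
E
```

```text
t: 21.35
eef_pos: [574.2, -206.9, 7.7]
tcp_rot: [1.08, 1.571, 1.087]
ft_force: [-0.4, -0.8, -0.6]
opening: 0.888
t 21.35 pos [ 574.2 -206.9    7.7] jaw 90.4 F [-0.4 -0.8 -0.6] M [0.029 0.046 0.014] op 0.888 j [-0.45  0.73  1.76  0.    0.65 -2.03]
t: 22.15
eef_pos: [452.1, -115.4, 198.0]
tcp_rot: [-0.211, 1.57, -0.205]
ft_force: [-0.3, 0.2, 0.1]
opening: 1.001
t: 22.55
eef_pos: [442.9, 7.1, 198.1]
tcp_rot: [0.941, 1.57, 0.951]
ft_force: [0.8, 0.0, 0.2]
opening: 1.001
t 22.55 pos [442.9   7.1 198.1] jaw 90.61 F [0.8 0.  0.2] M [0.069 0.021 0.015] op 1.001 j [-0.13  0.26  2.    0.    0.88 -1.72]
```

View pics/scene8.png

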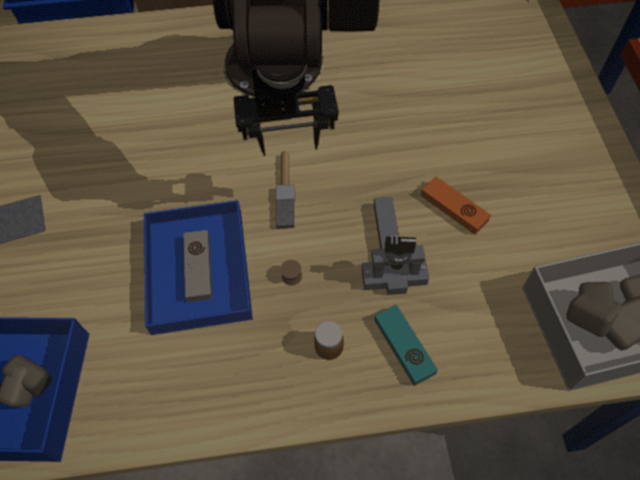

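View pics/top8.png

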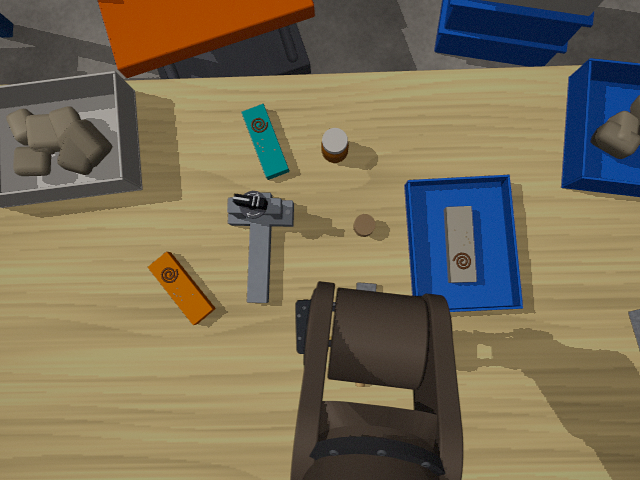

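```bash
python3 -c "
from h import *
print(job.job_done())"
```

```text
the job is handed in; nothing more can be done
None
```

I did the whole job and handed it in at about 22.7 s of the 64 s allowed. No verdict is reported.

- **Screw:** I turned the knob clockwise about 106 degrees at a steady torque of roughly 0.15 N m. The torque then climbed by about 0.037 N m per degree, close to the spring's 2 N m per rad. I took that as the stop. I held it at about 0.45 N m (one reading 0.49), which means the lines parted by about 0.22 rad, then turned back 11 degrees to unload the spring and let go.
- **Slab:** I slid it level about 69 mm out of the press and gripped it again near its centre. I then lifted it and lowered it into the blue tray until the wrist force showed contact, and released it.

The last scene and top pictures show the slab lying flat near the middle of the tray with the fossil up. The knob stands where I left it, the jar and the vertebra have not visibly moved, and the arm is clear of everything. The brush is hidden by the arm in the top picture but looks unmoved in the scene picture.

I judged the screw being at its stop from torque alone, because the collar's line could not be seen while I was turning. No check failed or disagreed.

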